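Roll a camera lens into its service cradle and chock it

TASK

The big camera lens has to be locked in the V-groove of the service cradle: move the cleaner bottle out of its way and stand it on the round green mat, then gently roll the lens along the deck into the groove without letting it run away, and let it settle there. Then put the orange wedge upright in the gap between the lens and the sprung jaw and press it down firmly until it is tight and has pushed the jaw visibly back. Leave the other things on the bench alone and don't knock the bottle over or tip the lens on end.

Things in the scene. Friction and masses are not known exactly. Their poses are not given: they have to be found in the camera images.
- cradle: Fixed grey cradle, 200 mm wide (x), 395 long (y); origin on the bench under the groove. Flat deck 22 mm high from y = -285 to -32, with a yellow stop strip 10 mm high at its start end. V-groove along x at y = 0: sides slope 40 degrees, edges at y = -32 and +32, z = 22. The lens rolls along +y. Beyond (y = 37 to 93) a floor 8 mm high holds the jaw; wall 60 mm high at y = 93 to 107.
- groove_seat (a point): Where the middle of the lens comes to lie when seated in the groove: on the groove's middle plane, 54 mm above the bench (13 mm lower than on the deck); axes as the cradle's (x along the groove, y the rolling direction). The lens may end up to 50 mm off along x.
- lens: Black and grey camera lens with a red ring, a plain cylinder 90 mm in diameter and 130 mm long, too thick to grasp, about 0.75 kg, lying on the deck, free to roll; origin at its middle, on its axis (67 mm above the bench on the deck); its x is its axis (the other two turn as it rolls).
- bottle_mid (a point): White cleaner bottle with blue band and blue cap, 0.2 kg, standing on the deck between lens and groove; 50 mm in diameter, 150 mm high; the cap, 28 mm in diameter, is the top 38 mm. The point is on its axis, half-way up (75 mm above its foot, 75 mm below the cap's top).
- mat: Fixed round green mat, 120 mm in diameter, 3 mm thick; origin at the middle of its underside. The bottle's place: its axis at most 45 mm from the middle.
- wedge_knob (a point): Centre of the black upright round knob (24 mm diameter, 32 mm high) on top of the orange wedge, 0.15 kg; z up. Wedge foot 96 mm below this point, knob top 16 mm above. Under the knob the wedge is 80 mm high, 90 mm long (its x), and tapers evenly in its y from 36 mm at the top to 8 mm at the foot, alike on both sides. Starts upright in its stand; when pressed in it stays by friction.
- wedge_touch (a point): Fixed to the cradle, axes as its: where the knob's centre is when the upright wedge, its x along the cradle's x, foot down, first touches both the seated lens and the jaw at rest (cradle x = 0, y = 53, 132 mm above the bench). It may be 40 mm off along x. Each 10 mm farther down pushes the jaw about 3.5 mm back and the wedge half of that along +y.
- chock_stand: Fixed wooden slotted stand of the wedge, 110 mm (its x) by 60 mm; origin at the middle of its underside; its slot runs along x, has a floor 6 mm and walls 32 mm above the bench and is open at the top.
- jaw (a joint): Travel in m of the upright aluminium jaw plate (110 mm along cradle x, 27 to 81 mm above the bench, top leaning outward 10 degrees like the wedge's side). 0 at rest, face at cradle y = 60 at 54 mm height; grows to 0.010 along cradle +y as the wedge pushes it; spring 2000 N/m. Tight: more than 0.002; 0.003 to 0.005 is good, some 10 to 15 N down on the wedge.
- multimeter: Orange multimeter, 88 by 185 by 40 mm high, loose; leave alone. Origin under its middle.
- cassette: Black video cassette, 103 by 187 by 25 mm high, loose; leave alone. Origin under its middle.
- pinch_roller_tin: Yellow tin with steel lid, 60 mm in diameter, 46 mm high, loose; leave alone. Origin under its middle.
- mouse: Black computer mouse, 105 by 62 by 30 mm high, loose; leave alone. Origin under its middle.
- screwdriver: Screwdriver, 180 mm long, lying loose near the robot; leave alone.
- duster_can: Tall red spray can with a white top, 60 mm in diameter, 170 mm high, loose; leave alone. Origin under its middle.
- pen_pot: Empty grey plastic pot, 76 mm in diameter, 95 mm high, loose; leave alone. Origin under its middle.
Things that resemble listed ones, but are neither listed nor needed, are in the scene too. Leave any yellow look-alike of the part that bears bottle_mid alone.

How it is judged:
By the outcome, as a careful person would: the job done as asked, in the order asked, and still so for the second after the job is handed in, with the robot touching nothing.
It also fails if it takes over 70 s, if anything falls off the work surface, if the arm or the gripper's body presses on something with over 40 N, if the wrist force passes 120 N, or if a joint passes its speed limit or range.

ROBOT

A 7-joint arm with a two-finger parallel gripper is mounted at the origin on the work surface. World frame = base frame: x ahead of the robot, y to its left, z up, the work surface at z = 0. Lengths are in m, angles in rad, forces in N, time in s.
With the tool pointing down it reaches from about 0.425 to 0.875 m from the base axis. Payload 9.9 kg.
Tool frame: the origin (TCP) lies on the centre line of the jaws, within the pads' length; the fingertips stand 22 mm ahead of it and the grasp point (between the pads) lies 3 mm ahead of it (nose_length is the distance from the TCP to the fingertips, in m); z points along the fingers, y is the direction in which the jaws open and shut (so a half turn about z gives the same grasp; the last joint's range is limited). The gripper opens to 85 mm and grips with 20 to 120 N. Pads are 22 mm wide; open, the fingers measure 114 mm over their backs; the gripper's body (76 mm by 85 mm) begins 54 mm behind the grasp point. The pads swing forward as they close: fully open they stand 13 mm farther back than shut.
Start: joints at [-0.084, 0.576, 0.025, 1.437, -0.015, 1.129, -0.057], TCP at [0.675, 0, 0.253] pointing down, gripper open.
Joint ranges: [-2.76, 2.76], [-0.34, 2.15], [-1.52, 1.57], [0.19, 2.46], [-1.09, 4.23], [0.17, 1.99], [-2.82, 2.82]. Speed limits (rad/s): [2.22, 2.22, 3.01, 3.01, 3.14, 3.14, 3.14].

INTERFACE

Orientations are given as a unit quaternion [x, y, z, w].
In Python, from cell import get_obs, camera, camera_info, sign_off, nose_length gives the robot as it stands. The module is installed in compiled form; this text tells all that it offers.
- The arm moves only by the tool drive_tool, never from a script. Its argument "series" is a list that holds one entry, the list of rows, each a list of 6 numbers: the shift along the tool's x, y, z in cm, then the turn, a rotation vector about the tool's x, y, z in rad. In form: [[[tx, ty, tz, ax, ay, az], ...]]. A call has 1 to 8 rows; each row shifts and turns the commanded pose from where the row before left it, along the tool's axes as they then stand; what a row does not reach is not made up. A row lasts 1/10 s, in which the tool goes at most 50 mm and 8.59 degrees, less where a joint would pass 70% of its speed; a pose out of reach is approached as far as the arm can. A call with a gripper value outside its range is refused whole. "fingers" is the finger opening in cm, from 0 to 8.54, set as the call begins (left out, the last holds). The fingers move at their own pace and stop on an object; the grip force is fixed at half the most. Time passes only in rows, so rows that do not move let the fingers close. It gives the time, the measured TCP pose, the force and the opening at its end, in the units of the state.
- get_obs(): the state, without advancing time (a new reading comes with each control period).
- camera(name): name is "scene" or "side" or "wrist"; returns (picture, depth): 420x560x3 uint8, red, green, blue; 420x560 float32, m along the optical axis (not along the pixel's ray), 0 where there is no reading.
- camera_info(name): a dict with "K" (3x3 intrinsics, pixels), "view" (4x4, takes a point from world to camera coordinates). Camera axes: x right, y down, z forward; pixel columns grow to the right and rows downward; lengths in m; the calibration is good to about 2 mm. A picture is of the moment at which its call begins: read the wrist's pose just before it. camera_info takes no time and is no camera call; for the wrist camera it gives the pose at the moment of the call.
- sign_off(): hands the job in, once; it reports no verdict.
The state is a dict: "t": time; "qpos": joint angles; "dq": joint speeds; "effort": joint torques, N m; "position": TCP position; "tcp_rot": TCP orientation; "force": force on the tool from outside, world axes, zero at the start; "ft_torque": the same for the moment, N m; "gripper_width": finger opening in m.
Only numpy, scipy, OpenCV 4.12 (cv2) and the standard library are available. Lean on these libraries where they do the work, as an engineer would, in place of code of your own. Each camera call takes 0.05 s, during which the arm holds its last target. There are 200 camera calls.

## Working session

There is one attempt and no reset: what is moved stays moved. The work goes in short steps, Python scripts to look and compute and a tool call to move; the robot and the scene stay as the last step left them, time stands still between calls to the robot, and variables do not carry over. Pictures are saved under pics/ and viewed, about 8 in all and at most 12, crops included, and the job is handed in when it is done.

Besides the shell and the picture viewer there is one more tool, called after ">>>" as name(argument=value, ...), one argument or row to a line, values as JSON. drive_tool: Moves the arm, as the interface text tells. Its arguments: {"type":"object","properties":{"series":{"type":"array"},"fingers":{"type":"number"}},"required":["series"]}

```bash
mkdir -p pics && cat > h.py <<'E'
import numpy as np, cv2
from cell import *
from scipy.spatial.transform import Rotation as R
def snap(name,fn=None):
    info=camera_info(name); im,d=camera(name)
    if fn: cv2.imwrite('pics/'+fn,im[:,:,::-1])
    return im,d,info['K'],np.linalg.inv(info['view'])
def cloud(d,K,T):
    v,u=np.mgrid[:d.shape[0],:d.shape[1]]
    p=np.stack([(u-K[0,2])/K[0,0]*d,(v-K[1,2])/K[1,1]*d,d],-1)
    return p@T[:3,:3].T+T[:3,3]
def ray(u,v,K,T,z):
    r=T[:3,:3]@np.array([(u-K[0,2])/K[0,0],(v-K[1,2])/K[1,1],1]); o=T[:3,3]
    return o+r*(z-o[2])/r[2]
E
python3 - <<'E'
from h import *
o=get_obs();print(o['position'],o['tcp_rot'],o['force'],nose_length if not callable(nose_length) else nose_length())
for n in('scene','side','wrist'):
    im,d,K,T=snap(n,n+'0.png'); np.savez(n+'0.npz',im=im,d=d,K=K,T=T)
    print(n,T[:3,3].round(3),T[:3,2].round(3),K[0,0])
a,b=[cv2.imread(f'pics/{n}0.png') for n in('scene','side')]
E
```

```text
[6.74587454e-01 1.04381462e-06 2.52447591e-01] [ 7.07098279e-01  7.07114804e-01 -6.06308981e-04 -5.57876035e-04] [-0.67862946 -0.89458962  0.28622601] 0.022
scene [1.281 0.013 1.196] [-0.557 -0.021 -0.83 ] 511.79518432155436
side [0.22  0.991 1.137] [ 0.213 -0.684 -0.697] 461.69318143736916
wrist [0.674 0.067 0.373] [-0.001 -0.266 -0.964] 378.5210665702927
```

View pics/scene0.png

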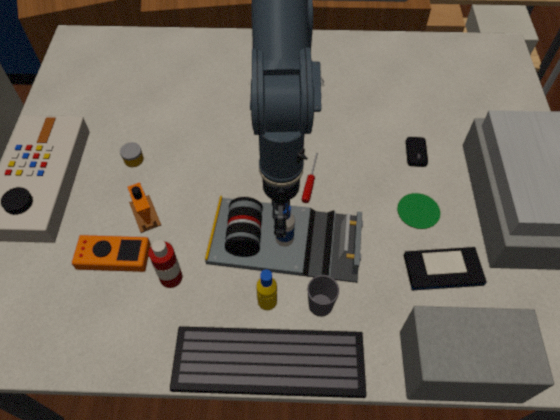

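View pics/side0.png

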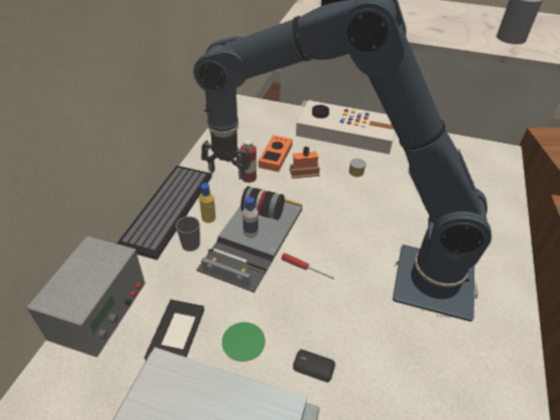

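The scene camera looks back at the robot. The cradle's yellow strip is at px (215,232) and its wall at (352,245). The lens is at (243,227), the white bottle behind the gripper at (287,222), the mat at (419,211), the wedge at (143,205), and a yellow look-alike bottle at (266,290).

```bash
python3 - <<'E'
from h import *
def hsv(im): return cv2.cvtColor(im,cv2.COLOR_RGB2HSV)
def rep(tag,P): 
    if len(P)>8: print(tag,len(P),'med',np.median(P,0).round(3),'p2',np.percentile(P,2,0).round(3),'p98',np.percentile(P,98,0).round(3))
for n in('scene','side','wrist'):
    f=np.load(n+'0.npz');im,d,K,T=[f[k] for k in('im','d','K','T')];P=cloud(d,K,T);H=hsv(im).astype(int);h,s,v=[H[...,i] for i in range(3)]
    ok=(d>0); X,Y,Z=[P[...,i] for i in range(3)]
    ws=ok&(X>.3)&(X<1.05)&(Y>-.6)&(Y<.6)
    for c,m in dict(green=(h>45)&(h<80)&(s>120)&(Z<.02),blue=(h>100)&(h<130)&(s>120)&(v>50)&(Z<.2)&(Z>.02),orange=(h>5)&(h<16)&(s>170)&(v>120),yellow=(h>20)&(h<33)&(s>140)).items():
        k,l,st,ce=cv2.connectedComponentsWithStats((m&ws).astype(np.uint8))
        for i in range(1,k):
            if st[i,4]>25:
                rep(f'{n} {c} {ce[i].round()}',P[l==i])
    m=ws&(np.abs(Z-.022)<.005)&(Y>-.3)&(Y<.2)&(s<60)
    if m.sum()>50:
        r=cv2.minAreaRect(np.float32(P[m][:,:2]));print(n,'deck',np.round(r[0],3),np.round(r[1],3),r[2])
    # lens top: points z .09-.115 on deck
    m=ws&(Z>.095)&(Z<.116)&(Y>-.22)&(Y<-.02)&(X>.55)&(X<.8);rep(n+' lenstop',P[m])
E
```

```text
scene green [418. 211.] 1116 med [0.488 0.378 0.005] p2 [ 0.436  0.327 -0.001] p98 [0.538 0.429 0.01 ]
scene blue [266. 277.] 155 med [ 0.775 -0.03   0.15 ] p2 [ 0.756 -0.041  0.123] p98 [ 0.783 -0.019  0.155]
scene orange [139. 200.] 267 med [ 0.533 -0.376  0.087] p2 [ 0.476 -0.41   0.007] p98 [ 0.563 -0.351  0.118]
scene orange [106. 251.] 1209 med [ 0.665 -0.45   0.041] p2 [ 0.618 -0.526  0.036] p98 [ 0.698 -0.351  0.047]
scene yellow [134. 161.] 72 med [ 0.353 -0.439  0.019] p2 [ 0.334 -0.465  0.006] p98 [ 0.36  -0.421  0.033]
scene yellow [213. 228.] 146 med [ 0.582 -0.182  0.033] p2 [ 0.48  -0.192  0.023] p98 [ 0.665 -0.171  0.037]
scene yellow [267. 295.] 460 med [ 0.787 -0.029  0.083] p2 [ 0.763 -0.052  0.009] p98 [ 0.794 -0.008  0.113]
scene deck [ 0.649 -0.023] [0.694 0.44 ] 0.16959063708782196
scene lenstop 1200 med [ 0.618 -0.092  0.108] p2 [ 0.553 -0.132  0.096] p98 [ 0.789 -0.026  0.115]
side blue [204. 186.] 36 med [ 0.77  -0.024  0.147] p2 [ 0.757 -0.042  0.143] p98 [ 0.78  -0.017  0.151]
side blue [250. 200.] 42 med [0.598 0.011 0.17 ] p2 [ 0.587 -0.003  0.166] p98 [
[... 373 characters left out ...]
4 -0.024  0.112]
wrist blue [200. 162.] 594 med [0.618 0.025 0.076] p2 [0.598 0.002 0.052] p98 [0.624 0.033 0.095]
wrist blue [145. 206.] 2658 med [0.602 0.011 0.171] p2 [ 0.587 -0.003  0.14 ] p98 [0.612 0.022 0.173]
wrist blue [415. 251.] 1981 med [ 0.765 -0.025  0.149] p2 [ 0.755 -0.04   0.118] p98 [ 0.78  -0.017  0.151]
wrist yellow [379. 215.] 3524 med [ 0.755 -0.016  0.094] p2 [ 0.743 -0.046  0.011] p98 [ 0.785 -0.006  0.111]
wrist yellow [215. 351.] 959 med [ 0.616 -0.184  0.031] p2 [ 0.547 -0.192  0.025] p98 [ 0.666 -0.132  0.094]
wrist deck [ 0.72 -0.02] [0.498 0.338] 1.0029085874557495
wrist lenstop 7886 med [ 0.625 -0.085  0.107] p2 [ 0.579 -0.126  0.096] p98 [ 0.758 -0.023  0.112]
```

View pics/wrist0.png

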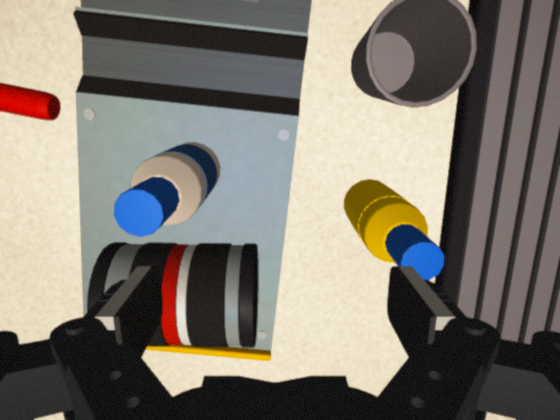

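The wrist view shows the bottle cap top at px (139,211), the lens at (175,295), the deck/groove edge from (77,91) to (299,113), and the strip's right end at (270,356). Next I'll get the cradle pose.

```bash
python3 - <<'E'
from h import *
f=np.load('wrist0.npz');im,d,K,T=[f[k] for k in('im','d','K','T')];P=cloud(d,K,T)
for u,v,z in((77,91,.022),(299,113,.022),(76,12,.022),(306,38,.022),(270,359,.032),(270,352,.032),(139,211,.172)): print(u,v,ray(u,v,K,T,z).round(4), P[v,u].round(3))
f=np.load('scene0.npz');im,d,K,T=[f[k] for k in('im','d','K','T')];Q=cloud(d,K,T)
H=cv2.cvtColor(im,cv2.COLOR_RGB2HSV).astype(int);m=(H[...,0]>20)&(H[...,0]<33)&(H[...,1]>140)&(abs(Q[...,2]-.031)<.006)&(Q[...,1]<-.15)&(Q[...,1]>-.22)
r=cv2.minAreaRect(np.float32(Q[m][:,:2]));print('strip',r)
# wall top
m=(abs(Q[...,2]-.06)<.006)&(Q[...,1]>.13)&(Q[...,1]<.25)&(Q[...,0]>.45)&(Q[...,0]<.75)
print('wall',m.sum(),cv2.minAreaRect(np.float32(Q[m][:,:2])),Q[m].mean(0))
# lens
for n in('scene','wrist'):
    f=np.load(n+'0.npz');im,d,K,T=[f[k] for k in('im','d','K','T')];Q=cloud(d,K,T);X,Y,Z=[Q[...,i] for i in range(3)]
    m=(Z>.075)&(Z<.116)&(X>.5)&(X<.69)&(Y>-.16)&(Y<-.03);k,l,st,_=cv2.connectedComponentsWithStats(m.astype(np.uint8));i=1+st[1:,4].argmax();p=Q[l==i]
    print(n,'lens',len(p),cv2.minAreaRect(np.float32(p[:,:2])),p[:,2].max())
    # circle fit in (y,z)
    A=np.c_[2*p[:,1:],np.ones(len(p))];s=np.linalg.lstsq(A,(p[:,1:]**2).sum(1),rcond=None)[0];print('circ',s[:2],np.sqrt(s[2]+s[0]**2+s[1]**2))
# wedge (scene)
f=np.load('scene0.npz');im,d,K,T=[f[k] for k in('im','d','K','T')];Q=cloud(d,K,T);X,Y,Z=[Q[...,i] for i in range(3)]
for a,b in((.108,.118),(.12,.155)):
    m=(Z>a)&(Z<b)&(X>.4)&(X<.62)&(Y>-.46)&(Y<-.32);p=Q[m];print(a,len(p),p.mean(0).round(3),p.min(0).round(3),p.max(0).round(3),cv2.minAreaRect(np.float32(p[:,:2])))
E
```

```text
77 91 [0.4991 0.077  0.022 ] [0.498 0.077 0.02 ]
299 113 [0.6961 0.0582 0.022 ] [0.698 0.058 0.   ]
76 12 [0.5071 0.1406 0.022 ] [0.506 0.141 0.019]
306 38 [0.701  0.1204 0.022 ] [0.701 0.12  0.022]
270 359 [ 0.6695 -0.1922  0.032 ] [ 0.669 -0.193  0.031]
270 352 [ 0.6695 -0.1837  0.032 ] [ 0.669 -0.189  0.024]
139 211 [0.5995 0.0095 0.172 ] [0.599 0.009 0.17 ]
strip ((0.5723716616630554, -0.18127600848674774), (0.006047601345926523, 0.19590909779071808), 83.77721405029297)
wall 369 ((0.609158992767334, 0.18032169342041016), (0.05113500729203224, 0.1624855399131775), 83.82926940917969) [0.61430002 0.18978904 0.06060277]
scene lens 1648 ((0.593593180179596, -0.09794466197490692), (0.08838976174592972, 0.13389669358730316), 89.80199432373047) 0.11598381271751057
circ [-0.09784946  0.07790418] 0.03600967989081828
wrist lens 11023 ((0.5924633145332336, -0.09353972971439362), (0.08336149901151657, 0.1310386210680008), 88.8969497680664) 0.11299725809888655
circ [-0.09610689  0.06882301] 0.041892011984895054
0.108 36 [ 0.523 -0.381  0.114] [ 0.508 -0.393  0.108] [ 0.533 -0.371  0.118] ((0.521059513092041, -0.3811876177787781), (0.023628562688827515, 0.021964920684695244), 13.13673210144043)
0.12 15 [ 0.522 -0.381  0.122] [ 0.511 -0.389  0.12 ] [ 0.532 -0.372  0.124] ((0.5217415690422058, -0.38046199083328247), (0.02234177105128765, 0.015287693589925766), 10.193257331848145)
```

>>> drive_tool(
  series=[
    [[0.95, -3.75, 0, 0, 0, 0], [0, -3.75, 0, 0, 0, 0], [0, 0, 0, 0, 0, 0], [0, 0, 3, 0, 0, 0], [0, 0, 3, 0, 0, 0], [0, 0, 3.7, 0, 0, 0], [0, 0, 0, 0, 0, 0], [0, 0, 0, 0, 0, 0]],
  ],
  fingers=8.54,
)

```text
t: 0.95
position: [0.6003, 0.0094, 0.1565]
tcp_rot: [0.707, 0.707, -0.0, -0.0]
force: [0.4, 0.2, -0.0]
gripper_width: 0.0855
```

>>> drive_tool(
  series=[
    [[0, 0, 0, 0, 0, 0], [0, 0, 0, 0, 0, 0], [0, 0, 0, 0, 0, 0], [0, 0, 0, 0, 0, 0], [0, 0, 0, 0, 0, 0], [0, 0, 0, 0, 0, 0], [0, 0, 0, 0, 0, 0], [0, 0, 0, 0, 0, 0]],
  ],
  fingers=2,
)

```text
t: 1.75
position: [0.6, 0.0095, 0.1573]
tcp_rot: [0.707, 0.707, 0.0, 0.0]
force: [-3.1, -0.3, 5.6]
gripper_width: 0.0267
```

>>> drive_tool(
  series=[
    [[0, 0, -1, 0, 0, 0], [0, 0, -2, 0, 0, 0], [0, 0, -2.5, 0, 0, 0], [0, 0, -2.5, 0, 0, 0], [0, 0, -1, 0, 0, 0], [1, 0, 0, 0, 0, 0], [2, -0.6, 0, 0, 0, 0], [3, -1, 0, 0, 0, 0]],
  ],
)

```text
t: 2.55
position: [0.5836, 0.0691, 0.2449]
tcp_rot: [0.708, 0.706, -0.001, -0.0]
force: [0.0, -0.2, -1.9]
gripper_width: 0.0273
```

>>> drive_tool(
  series=[
    [[3.5, -1, 0, 0, 0, 0], [4, -1.2, 0, 0, 0, 0], [4, -1.2, 0, 0, 0, 0], [4, -1.2, 0, 0, 0, 0], [4, -1.2, 0, 0, 0, 0], [4, -1.2, 0, 0, 0, 0], [3, -1.2, 0, 0, 0, 0], [2, -0.8, 0, 0, 0, 0]],
  ],
)

```text
t: 3.35
position: [0.4912, 0.3581, 0.2445]
tcp_rot: [0.706, 0.708, -0.001, -0.001]
force: [0.9, 0.7, -0.9]
gripper_width: 0.0265
```

>>> drive_tool(
  series=[
    [[1.5, -0.3, 0, 0, 0, 0], [0.8, -0.3, 0, 0, 0, 0], [0, 0, 1, 0, 0, 0], [0, 0, 2.5, 0, 0, 0], [0, 0, 2.5, 0, 0, 0], [0, 0, 2, 0, 0, 0], [0, 0, 1, 0, 0, 0], [0, 0, 0, 0, 0, 0]],
  ],
)

```text
t: 4.15
position: [0.488, 0.3757, 0.1546]
tcp_rot: [0.708, 0.707, -0.002, 0.0]
force: [-0.1, 0.8, -1.0]
gripper_width: 0.0267
```

>>> drive_tool(
  series=[
    [[0, 0, 0.7, 0, 0, 0], [0, 0, 0.4, 0, 0, 0], [0, 0, 0.2, 0, 0, 0], [0, 0, 0.15, 0, 0, 0], [0, 0, 0.1, 0, 0, 0], [0, 0, 0, 0, 0, 0]],
  ],
)

```text
t: 4.75
position: [0.488, 0.3776, 0.1409]
tcp_rot: [0.707, 0.707, 0.0, 0.0]
force: [-0.1, 0.2, -2.1]
gripper_width: 0.0266
```

>>> drive_tool(
  series=[
    [[0, 0, 0.1, 0, 0, 0], [0, 0, 0.1, 0, 0, 0], [0, 0, 0, 0, 0, 0]],
  ],
)

```text
t: 5.05
position: [0.4879, 0.3775, 0.1387]
tcp_rot: [0.707, 0.707, -0.0, -0.0]
force: [-0.1, -0.2, -1.5]
gripper_width: 0.0264
```

>>> drive_tool(
  series=[
    [[0, 0, 0.1, 0, 0, 0], [0, 0, 0.1, 0, 0, 0], [0, 0, 0, 0, 0, 0]],
  ],
)

```text
t: 5.35
position: [0.4881, 0.3779, 0.1382]
tcp_rot: [0.707, 0.707, 0.001, -0.0]
force: [-2.8, -1.0, 11.9]
gripper_width: 0.0266
```

>>> drive_tool(
  series=[
    [[0, 0, -0.1, 0, 0, 0], [0, 0, 0, 0, 0, 0], [0, 0, 0, 0, 0, 0]],
  ],
)

```text
t: 5.65
position: [0.4881, 0.3778, 0.1382]
tcp_rot: [0.707, 0.707, 0.0, -0.0]
force: [-2.3, 0.1, 6.0]
gripper_width: 0.0271
```

>>> drive_tool(
  series=[
    [[0, 0, 0, 0, 0, 0], [0, 0, 0, 0, 0, 0], [0, 0, 0, 0, 0, 0], [0, 0, 0, 0, 0, 0], [0, 0, -2, 0, 0, 0], [0, 0, -3, 0, 0, 0], [0, 0, -4, 0, 0, 0], [0, 0, -3, 0, 0, 0]],
  ],
  fingers=6.5,
)

```text
t: 6.45
position: [0.4883, 0.3776, 0.2599]
tcp_rot: [0.707, 0.707, 0.001, 0.0]
force: [0.7, 0.7, 1.0]
gripper_width: 0.0652
```

>>> drive_tool(
  series=[
    [[-2, 0.5, 0, 0, 0, 0], [-4, 0.8, 0, 0, 0, 0], [-4.5, 0.8, 0, 0, 0, 0], [-4.5, 0.8, 0, 0, 0, 0], [-4.5, 0.8, 0, 0, 0, 0], [-4.5, 0.8, 0, 0, 0, 0], [-4.5, 0.8, 0, 0, 0, 0], [-4.5, 0.8, 0, 0, 0, 0]],
  ],
)

```text
t: 7.25
position: [0.5491, 0.0456, 0.2579]
tcp_rot: [0.707, 0.707, 0.0, 0.0]
force: [-0.1, 0.7, 0.0]
gripper_width: 0.065
```

>>> drive_tool(
  series=[
    [[-4.5, 0.8, 0, 0, 0, 0], [-4.5, 0.8, 0, 0, 0, 0], [-4.5, 0.8, 0, 0, 0, 0], [-4, 0.8, 0, 0, 0, 0], [-2.3, 0.8, 0, 0, 0, 0], [-1.5, 0.4, 0, 0, 0, 0], [0, 0, 0, 0, 0, 0], [0, 0, 0, 0, 0, 0]],
  ],
  fingers=5.5,
)

```text
t: 8.05
position: [0.5929, -0.164, 0.2576]
tcp_rot: [0.707, 0.707, 0.0, -0.001]
force: [0.3, 0.6, -0.3]
gripper_width: 0.0548
```

```bash
python3 - <<'E'
from h import *
o=get_obs();print(o['position'],o['force'])
im,d,K,T=snap('wrist','w1.png');Q=cloud(d,K,T);X,Y,Z=[Q[...,i] for i in range(3)]
np.savez('w1.npz',im=im,d=d,K=K,T=T)
m=(Z>.09)&(Z<.117)&(X>.5)&(X<.69)&(Y>-.16)&(Y<-.03);k,l,st,_=cv2.connectedComponentsWithStats(m.astype(np.uint8));i=1+st[1:,4].argmax();p=Q[l==i]
r=cv2.minAreaRect(np.float32(p[:,:2]));print('lens',r,np.percentile(p[:,2],99))
# ridge line: red ring/local top per x-slice
xs=np.arange(r[0][0]-.055,r[0][0]+.056,.01);c=[]
for x in xs:
    q=p[abs(p[:,0]-x)<.005]; 
    if len(q)<30: c.append(np.nan);continue
    a=np.polyfit(q[:,1],q[:,2],2);c.append(-a[1]/2/a[0])
print(np.round(c,4)); g=~np.isnan(c);print('yaw',np.polyfit(xs[g],np.array(c)[g],1))
E
```

```text
[ 0.59291835 -0.16398336  0.25755541] [ 0.25919923  0.59721329 -0.25564257]
lens ((0.5926038026809692, -0.09704536199569702), (0.07683143019676208, 0.13032099604606628), 89.35835266113281) 0.11212503941253964
[-0.0964 -0.0966 -0.0967 -0.0968 -0.0969 -0.0969 -0.0971 -0.0972 -0.0973
 -0.0974 -0.0974 -0.0976]
yaw [-0.01047214 -0.09081109]
```

View pics/w1.png

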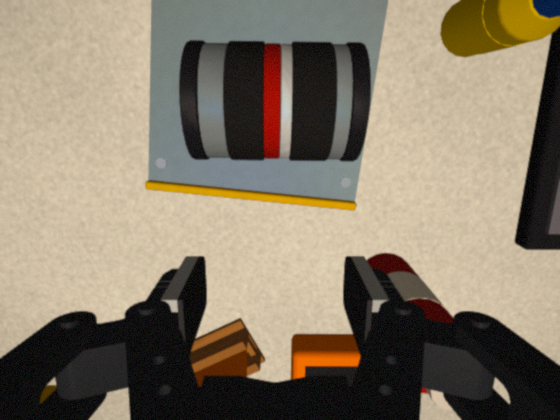

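The lens is at px (275,100) with its axis about 1 mm off measured height and yaw −0.01, while the cradle's yaw is about −0.105. The strip runs from (148,185) to (355,206). I'll go down behind the lens with the fingers spread along its axis.

>>> drive_tool(
  series=[
    [[0, 0, 4, 0, 0, 0], [0, 0, 5, 0, 0, 0], [0, 0, 5, 0, 0, 0], [0, 0, 3, 0, 0, 0], [0, 0, 1.2, 0, 0, 0], [0, 0, 0, 0, 0, 0], [0.4, 0, 0, 0, 0, 0], [0.3, 0, 0, 0, 0, 0]],
  ],
  fingers=5.5,
)

```text
t: 8.9
position: [0.5943, -0.158, 0.0778]
tcp_rot: [0.707, 0.707, 0.001, 0.001]
force: [-0.8, 0.6, 0.2]
gripper_width: 0.0554
```

>>> drive_tool(
  series=[
    [[0.3, 0, 0, 0, 0, 0], [0.3, 0, 0, 0, 0, 0], [0.3, 0, 0, 0, 0, 0], [0.3, 0, 0, 0, 0, 0], [0.3, 0, 0, 0, 0, 0]],
  ],
)

```text
t: 9.4
position: [0.5929, -0.1431, 0.0758]
tcp_rot: [0.707, 0.707, -0.0, -0.0]
force: [-0.1, -0.2, -0.0]
gripper_width: 0.0552
```

```bash
cat >> h.py <<'E'
def lens(fn=None):
    o=get_obs();im,d,K,T=snap('wrist',fn);Q=cloud(d,K,T);X,Y,Z=[Q[...,i] for i in range(3)]
    m=(Z>.07)&(Z<.117)&(X>.5)&(X<.7)&(Y>-.2)&(Y<.16);k,l,st,_=cv2.connectedComponentsWithStats(m.astype(np.uint8));i=1+st[1:,4].argmax();p=Q[l==i]
    print('tcp',o['position'].round(4),'F',np.round(o['force'],1),'n',len(p),'x',np.percentile(p[:,0],[1,99]).round(4),'ztop',np.percentile(p[:,2],99).round(4))
    xs=np.arange(p[:,0].min()+.01,p[:,0].max()-.01,.01);c=[]
    for x in xs:
        q=p[(abs(p[:,0]-x)<.005)&(p[:,2]>.08)];a=np.polyfit(q[:,1],q[:,2],2);c.append(-a[1]/2/a[0])
    f=np.polyfit(xs,c,1);print('yaw',f[0].round(4),'ymid',np.polyval(f,np.median(xs)).round(4))
E
python3 -c "
from h import *
lens('w2.png')"
```

```text
tcp [ 0.5929 -0.1431  0.0758] F [-0.1 -0.2 -0. ] n 167145 x [0.5315 0.6548] ztop 0.1149
yaw 0.0718 ymid -0.1045
```

>>> drive_tool(
  series=[
    [[0.4, 0, 0, 0, 0, 0], [0.5, 0, 0, 0, 0, 0.01], [0.5, 0, 0, 0, 0, 0.01], [0.5, 0, 0, 0, 0, 0.01], [0.5, 0, 0, 0, 0, 0.01]],
  ],
)

```text
t: 9.95
position: [0.5933, -0.1186, 0.0757]
tcp_rot: [0.721, 0.693, 0.0, -0.0]
force: [0.6, -0.2, 0.3]
gripper_width: 0.0548
```

```bash
cat >> h.py <<'E'
def lens2():
    "lens from scene+side cameras: lens top by depth"
    for n in('scene','side'):
        im,d,K,T=snap(n,n+'_l.png');Q=cloud(d,K,T);X,Y,Z=[Q[...,i] for i in range(3)]
        H=cv2.cvtColor(im,cv2.COLOR_RGB2HSV).astype(int)
        red=((H[...,0]<6)|(H[...,0]>174))&(H[...,1]>130)&(H[...,2]>50)&(Z>.05)&(Z<.118)&(X>.5)&(X<.68)&(Y>-.2)&(Y<.16);p=Q[red]
        if len(p)>5: print(n,'red ring',len(p),'mean',p.mean(0).round(4),'y',p[:,1].min().round(3),p[:,1].max().round(3),'ztop',p[:,2].max().round(3),'y at top',p[p[:,2]>p[:,2].max()-.004,1].mean().round(3))
    o=get_obs();print(o['t'],o['position'].round(4),np.round(o['force'],1))
E
python3 -c "
from h import *
lens2()
a=cv2.imread('pics/scene_l.png')[150:330,150:420];b=cv2.imread('pics/side_l.png')[130:310,140:410]
cv2.imwrite('pics/c1.png',cv2.resize(np.vstack([a,b]),None,fx=1.66,fy=1.66))"
```

```text
scene red ring 127 mean [ 0.5907 -0.061   0.1045] y -0.104 -0.021 ztop 0.118 y at top -0.065
side red ring 35 mean [ 0.5899 -0.0417  0.1021] y -0.071 -0.018 ztop 0.11 y at top -0.053
10.05 [ 0.5934 -0.1181  0.0757] [ 0.   0.8 -0. ]
```

View pics/c1.png

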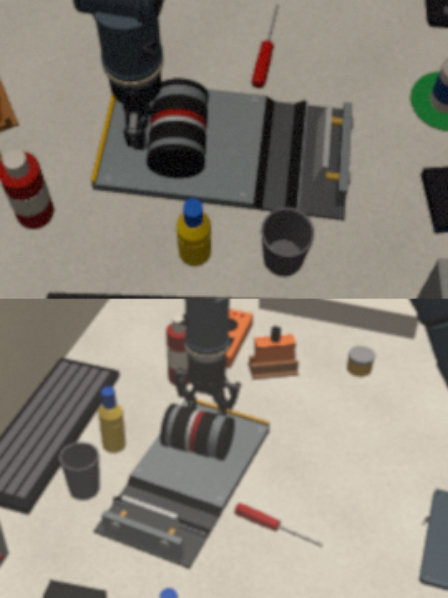

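The lens is rolling ahead of the fingers: scene crop (178,128), contact at (140,130), centre at about y = −0.062. I'll keep pushing slowly and square it to the cradle as it goes.

>>> drive_tool(
  series=[
    [[0.5, 0, 0, 0, 0, 0.01], [0.5, 0, 0, 0, 0, 0.01], [0.5, 0, 0, 0, 0, 0.01], [0.5, 0, 0, 0, 0, 0.01], [0.5, 0, 0, 0, 0, 0.01], [0.5, 0, 0, 0, 0, 0.005], [0.5, 0, 0, 0, 0, 0], [0.5, 0, 0, 0, 0, 0]],
  ],
)

```text
t: 10.85
position: [0.5962, -0.0792, 0.0758]
tcp_rot: [0.74, 0.673, -0.0, 0.0]
force: [0.3, 0.1, 0.4]
gripper_width: 0.0552
```

>>> drive_tool(
  series=[
    [[0.5, 0, 0, 0, 0, 0], [0.5, 0, 0, 0, 0, 0], [0.5, 0, 0, 0, 0, 0], [0.5, 0, 0, 0, 0, 0], [0.5, 0, 0, 0, 0, 0], [0.5, 0, 0, 0, 0, 0], [0.5, 0, 0, 0, 0, 0], [0.4, 0, 0, 0, 0, 0]],
  ],
)

```text
t: 11.65
position: [0.6, -0.0402, 0.0758]
tcp_rot: [0.74, 0.673, 0.0, -0.0]
force: [-0.7, 0.8, -0.4]
gripper_width: 0.0548
```

```bash
python3 -c "
from h import *
lens2()"
```

```text
scene red ring 126 mean [0.5918 0.0168 0.1047] y -0.024 0.058 ztop 0.116 y at top 0.015
side red ring 39 mean [0.591  0.0359 0.1016] y 0.005 0.059 ztop 0.111 y at top 0.026
11.75 [ 0.6    -0.0398  0.0757] [ 0.   0.2 -0.1]
```

>>> drive_tool(
  series=[
    [[0.5, 0, 0, 0, 0, 0], [0.5, 0, 0, 0, 0, 0], [0.5, 0, 0, 0, 0, 0], [0.5, 0, 0, 0, 0, 0], [0.5, 0, 0, 0, 0, 0], [0.5, 0, 0, 0, 0, 0], [0.5, 0, 0, 0, 0, 0], [0.4, 0, 0, 0, 0, 0]],
  ],
)

```text
t: 12.55
position: [0.6037, -0.0013, 0.0758]
tcp_rot: [0.74, 0.673, 0.0, -0.0]
force: [-0.0, -0.6, -0.4]
gripper_width: 0.0549
```

>>> drive_tool(
  series=[
    [[0.4, 0, 0, 0, 0, 0], [0.4, 0, 0, 0, 0, 0], [0.4, 0, 0, 0, 0, 0], [0.3, 0, 0, 0, 0, 0], [0.2, 0, 0, 0, 0, 0], [0, 0, 0, 0, 0, 0], [0, 0, 0, 0, 0, 0]],
  ],
)

```text
t: 13.25
position: [0.6052, 0.0148, 0.0758]
tcp_rot: [0.74, 0.673, -0.0, 0.0]
force: [0.2, -0.2, -0.7]
gripper_width: 0.0549
```

```bash
python3 -c "
from h import *
lens2()"
```

```text
scene red ring 127 mean [0.5937 0.0976 0.0913] y 0.058 0.138 ztop 0.103 y at top 0.098
side red ring 44 mean [0.5943 0.1152 0.0886] y 0.083 0.141 ztop 0.099 y at top 0.106
13.35 [0.6052 0.0147 0.0758] [-0.1 -0.4  1.2]
```

>>> drive_tool(
  series=[
    [[-1, 0, 0, 0, 0, 0], [-1, 0, -1.5, 0, 0, 0], [0, 0, -4, 0, 0, 0], [0, 0, -4.5, 0, 0, 0], [0, 0, -4.5, 0, 0, 0], [-2.1, -0.5, -4, 0, 0, 0], [-4, -0.4, 0, 0, 0, 0], [-4.5, -0.4, 0, 0, 0, 0]],
  ],
  fingers=8.0,
)

```text
t: 14.15
position: [0.5804, -0.1105, 0.2637]
tcp_rot: [0.739, 0.673, 0.001, 0.001]
force: [1.5, -0.7, -0.3]
gripper_width: 0.0799
```

>>> drive_tool(
  series=[
    [[-4.5, -0.4, 0, 0, 0, 0], [-4.5, -0.4, 0, 0, 0, 0], [-4.5, -0.4, 0, 0, 0, 0], [-4.5, -0.4, 0, 0, 0, 0], [-4.5, -0.4, 0, 0, 0, 0], [-4.5, -0.2, 0, 0, 0, 0], [-3.5, 0, 0, 0, 0, 0], [-2, 0, 0, 0, 0, 0]],
  ],
)

```text
t: 14.95
position: [0.5244, -0.4357, 0.262]
tcp_rot: [0.742, 0.671, -0.001, 0.001]
force: [-0.2, -0.0, 0.4]
gripper_width: 0.0803
```

>>> drive_tool(
  series=[
    [[0, 0, 0, 0, 0, 0], [0, 0, 0, 0, 0, 0]],
  ],
)

```text
t: 15.15
position: [0.5266, -0.4314, 0.2614]
tcp_rot: [0.74, 0.672, 0.0, 0.0]
force: [0.1, -0.0, 0.2]
gripper_width: 0.0805
```

```bash
python3 - <<'E'
from h import *
o=get_obs();print(o['position'],o['tcp_rot'])
im,d,K,T=snap('wrist','w3.png');Q=cloud(d,K,T);X,Y,Z=[Q[...,i] for i in range(3)]
np.savez('w3.npz',im=im,d=d,K=K,T=T)
box=(X>.43)&(X<.62)&(Y>-.47)&(Y<-.3)
for t,a,b in(('knobtop',.114,.125),('wedgetop',.082,.09),('standtop',.028,.036)):
    m=box&(Z>a)&(Z<b);k,l,st,_=cv2.connectedComponentsWithStats(m.astype(np.uint8))
    if k<2: print(t,0);continue
    i=1+st[1:,4].argmax();p=Q[l==i];r=cv2.minAreaRect(np.float32(p[:,:2]));print(t,len(p),p.mean(0).round(4),r)
H=cv2.cvtColor(im,cv2.COLOR_RGB2HSV).astype(int)
m=box&(H[...,0]>4)&(H[...,0]<17)&(H[...,1]>150)&(abs(Z-.086)<.006);p=Q[m];print('orange top',len(p),cv2.minAreaRect(np.float32(p[:,:2])))
E
```

```text
[ 0.52658564 -0.43136779  0.26143864] [7.40492267e-01 6.72064878e-01 5.06930525e-05 1.30240958e-05]
knobtop 921 [ 0.5189 -0.3812  0.1174] ((0.5187509059906006, -0.3813665509223938), (0.022986911237239838, 0.02281317673623562), 12.278759956359863)
wedgetop 4629 [ 0.5201 -0.3802  0.0855] ((0.5188632011413574, -0.38144823908805847), (0.08999954909086227, 0.03615104407072067), 27.130834579467773)
standtop 418 [ 0.6116 -0.4073  0.033 ] ((0.6119358539581299, -0.4086712598800659), (0.1222766563296318, 0.007506567053496838), 86.77559661865234)
orange top 4602 ((0.5189958214759827, -0.38138025999069214), (0.08970140665769577, 0.03615104407072067), 27.13083267211914)
```

View pics/w3.png

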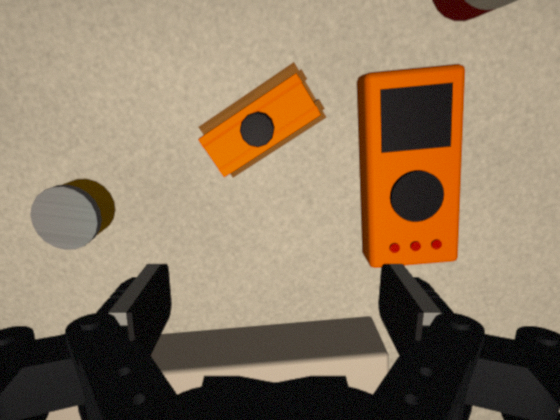

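The wedge's knob is at px (257,129), with its top at z ≈ 0.118, its centre at (0.519, −0.381) and its axis at +27°. The stand is under it and the multimeter is well clear. I'll grasp the knob.

>>> drive_tool(
  series=[
    [[2.5, -0.6, 0, 0, 0, 0], [2.4, -0.65, 0, 0, 0, 0], [0, 0, 0, 0, 0, -0.1425], [0, 0, 0, 0, 0, -0.1425], [0, 0, 0, 0, 0, -0.1425], [0, 0, 0, 0, 0, -0.1425], [0, 0, 3, 0, 0, 0], [0, 0, 4, 0, 0, 0]],
  ],
  fingers=5,
)

```text
t: 16.0
position: [0.5214, -0.3801, 0.1928]
tcp_rot: [0.52, 0.854, 0.0, 0.003]
force: [0.2, -0.7, -0.8]
gripper_width: 0.0496
```

>>> drive_tool(
  series=[
    [[0, 0, 3, 0, 0, 0], [0, 0, 0, 0, 0, 0], [0, 0, 0, 0, 0, 0]],
  ],
)

```text
t: 16.3
position: [0.5203, -0.3799, 0.1617]
tcp_rot: [0.52, 0.854, 0.0, -0.0]
force: [-0.2, 0.3, 0.1]
gripper_width: 0.0501
```

>>> drive_tool(
  series=[
    [[-0.07, -0.2, 2, 0, 0, 0], [0, 0, 2, 0, 0, 0], [0, 0, 0.8, 0, 0, 0], [0, 0, 0.35, 0, 0, 0], [0, 0, 0, 0, 0, 0], [0, 0, 0, 0, 0, 0]],
  ],
)

```text
t: 16.9
position: [0.519, -0.3826, 0.1106]
tcp_rot: [0.521, 0.854, -0.0, 0.001]
force: [0.1, 0.3, -0.4]
gripper_width: 0.0501
```

>>> drive_tool(
  series=[
    [[0, 0, 0, 0, 0, 0], [0, 0, 0, 0, 0, 0], [0, 0, 0, 0, 0, 0], [0, 0, 0, 0, 0, 0], [0, 0, 0, 0, 0, 0]],
  ],
  fingers=1.8,
)

```text
t: 17.4
position: [0.5188, -0.3825, 0.1099]
tcp_rot: [0.521, 0.854, -0.0, 0.001]
force: [0.5, 0.4, 6.0]
gripper_width: 0.0221
```

>>> drive_tool(
  series=[
    [[0, 0, -1, 0, 0, 0], [0, 0, -2.5, 0, 0, 0], [0, 0, -4, 0, 0, 0], [0, 0, -4.5, 0, 0, 0], [0, 0, -4, 0, 0, 0], [0, 0, -1, 0, 0, 0.14], [0, 0, 0, 0, 0, 0.145], [0, 0, 0, 0, 0, 0.145]],
  ],
)

```text
t: 18.2
position: [0.518, -0.3822, 0.2803]
tcp_rot: [0.693, 0.721, 0.0, 0.0]
force: [0.3, -0.7, -1.7]
gripper_width: 0.0225
```

>>> drive_tool(
  series=[
    [[0, 0, 0, 0, 0, 0.145], [1.5, 0.3, 0, 0, 0, 0], [3, 0.3, 0, 0, 0, 0], [4, 0.3, 0, 0, 0, 0], [4, 0.3, 0, 0, 0, 0], [4, 0.3, 0, 0, 0, 0], [4, 0.3, 0, 0, 0, 0], [4, 0.3, 0, 0, 0, 0]],
  ],
)

```text
t: 19.0
position: [0.5635, -0.1376, 0.2795]
tcp_rot: [0.74, 0.673, 0.0, -0.0]
force: [1.1, -0.0, -1.7]
gripper_width: 0.0225
```

>>> drive_tool(
  series=[
    [[4, 0.3, 0, 0, 0, 0], [4, 0.3, 0, 0, 0, 0], [4, 0.3, 0, 0, 0, 0], [4, 0.3, 0, 0, 0, 0], [3, 0, 0, 0, 0, 0], [1.5, 0, 0, 0, 0, 0], [0, 0, 0, 0, 0, 0], [0, 0, 0, 0, 0, 0]],
  ],
)

```text
t: 19.8
position: [0.5957, 0.0613, 0.2793]
tcp_rot: [0.741, 0.671, -0.0, 0.0]
force: [0.4, -0.6, -1.8]
gripper_width: 0.0223
```

```bash
python3 - <<'E'
from h import *
o=get_obs();print(o['position'],o['tcp_rot'],o['force'],o['gripper_width'])
im,d,K,T=snap('wrist','w4.png');Q=cloud(d,K,T);np.savez('w4.npz',im=im,d=d,K=K,T=T)
c=np.array([.601,.099]);ex=np.array([.9945,-.1045]);ey=np.array([.1045,.9945])
L=np.stack([(Q[...,:2]-c)@ex,(Q[...,:2]-c)@ey,Q[...,2]],-1)
for t,y0,y1,z0,z1 in(('lens',-.045,.045,.08,.105),('jawtop',.045,.085,.074,.088),('wall',.085,.115,.055,.066),('floor',.04,.09,.004,.012)):
    m=(abs(L[...,0])<.12)&(L[...,1]>y0)&(L[...,1]<y1)&(L[...,2]>z0)&(L[...,2]<z1);p=L[m]
    if len(p)<20: print(t,len(p));continue
    print(t,len(p),'p2',np.percentile(p,2,0).round(4),'p98',np.percentile(p,98,0).round(4),'slope',np.polyfit(p[:,0],p[:,1],1).round(4))
    if t=='lens':
        a=np.polyfit(p[:,1],p[:,2],2);print('lens y',-a[1]/2/a[0],'top',np.polyval(a,-a[1]/2/a[0]))
E
```

```text
[0.5957404  0.0612709  0.27934291] [ 7.41132557e-01  6.71358524e-01 -4.48292537e-04  2.54769791e-04] [ 0.38526244 -0.61901527 -1.81111633] 0.022345503832686353
lens 13750 p2 [-0.0673 -0.0343  0.0811] p98 [0.0569 0.0326 0.0988] slope [0.001 0.001]
lens y -0.00120749386039003 top 0.09780757868682619
jawtop 1894 p2 [-0.054   0.0625  0.0747] p98 [0.0516 0.0715 0.0828] slope [-0.0005  0.0667]
wall 3744 p2 [-0.0772  0.0918  0.0565] p98 [0.0751 0.1052 0.0611] slope [0.0005 0.0983]
floor 6299 p2 [-0.0987  0.0423  0.0058] p98 [0.0967 0.0895 0.0092] slope [-0.0018  0.0656]
```

View pics/w4.png

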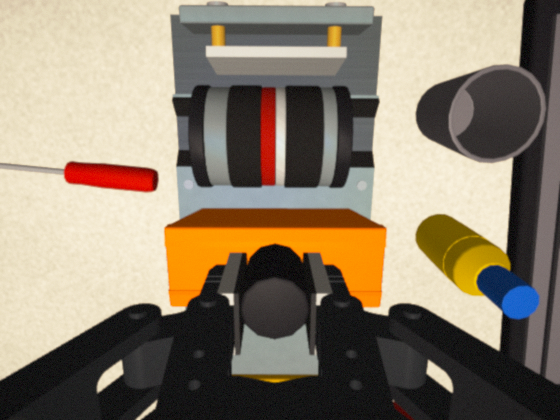

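The lens is seated square (slope 0.001, y ≈ −1 mm, top 0.098) at px (270,137). The jaw is at (275,58) and the held wedge is square to the cradle. I'll move above the gap and lower the wedge.

>>> drive_tool(
  series=[
    [[2.5, 0, 0, 0, 0, 0.006], [3, 0.1, 0, 0, 0, 0], [2.4, 0, 0, 0, 0, 0], [1, 0, 0, 0, 0, 0], [0, 0, 0, 0, 0, 0], [0, 0, 2, 0, 0, 0], [0, 0, 2, 0, 0, 0], [0, 0, 0, 0, 0, 0]],
  ],
)

```text
t: 20.65
position: [0.6051, 0.1475, 0.2371]
tcp_rot: [0.744, 0.668, -0.002, -0.0]
force: [-1.1, -0.6, -1.8]
gripper_width: 0.0224
```

```bash
python3 - <<'E'
from h import *
o=get_obs();print(o['position'],o['tcp_rot'],o['force'])
c=np.array([.601,.099]);ex=np.array([.9945,-.1045]);ey=np.array([.1045,.9945]);print((o['position'][:2]-c)@ex,(o['position'][:2]-c)@ey)
for n in('side','scene'):
    im,d,K,T=snap(n,n+'5.png');Q=cloud(d,K,T)
    L=np.stack([(Q[...,:2]-c)@ex,(Q[...,:2]-c)@ey,Q[...,2]],-1);H=cv2.cvtColor(im,cv2.COLOR_RGB2HSV).astype(int)
    m=(H[...,0]>4)&(H[...,0]<17)&(H[...,1]>150)&(abs(L[...,0])<.08)&(abs(L[...,1]-.05)<.05)&(L[...,2]>.1);p=L[m];print(n,len(p))
    for z in np.arange(.13,.25,.015):
        q=p[abs(p[:,2]-z)<.0075]
        if len(q)>5:print(z.round(3),len(q),np.percentile(q,[5,50,95],axis=0)[:,:2].round(3).tolist())
E
```

```text
[0.60514697 0.14750929 0.23706583] [ 7.44431005e-01  6.67694786e-01 -2.44547420e-03 -4.14636553e-04] [-1.08974839 -0.6055836  -1.81280923]
-0.000945056694414719 0.04867584376451069
side 228
0.205 171 [[-0.045, 0.039], [-0.012, 0.06], [0.038, 0.07]]
0.22 48 [[-0.045, 0.043], [-0.022, 0.061], [0.038, 0.07]]
scene 418
0.145 14 [[0.042, 0.044], [0.045, 0.049], [0.045, 0.053]]
0.16 20 [[0.042, 0.043], [0.044, 0.049], [0.046, 0.055]]
0.175 29 [[0.042, 0.039], [0.044, 0.049], [0.046, 0.056]]
0.19 43 [[0.042, 0.036], [0.044, 0.047], [0.046, 0.06]]
0.205 48 [[0.041, 0.035], [0.044, 0.05], [0.046, 0.063]]
0.22 216 [[-0.013, 0.033], [0.028, 0.046], [0.045, 0.065]]
0.235 9 [[-0.003, 0.036], [0.023, 0.046], [0.026, 0.052]]
```

>>> drive_tool(
  series=[
    [[0.25, 0, 2, 0, 0, 0], [0, 0, 2.5, 0, 0, 0], [0, 0, 2, 0, 0, 0], [0, 0, 1, 0, 0, 0], [0, 0, 0.5, 0, 0, 0], [0, 0, 0, 0, 0, 0], [0, 0, 0, 0, 0, 0]],
  ],
)

```text
t: 21.45
position: [0.6073, 0.1531, 0.1604]
tcp_rot: [0.744, 0.669, 0.001, 0.0]
force: [0.3, -0.3, -1.4]
gripper_width: 0.0226
```

>>> drive_tool(
  series=[
    [[-0.25, 0, 0, 0, 0, 0], [0, 0, 0.5, 0, 0, 0], [0, 0, 0.5, 0, 0, 0], [0, 0, 0.3, 0, 0, 0], [0, 0, 0, 0, 0, 0], [0, 0, 0, 0, 0, 0]],
  ],
)

```text
t: 22.05
position: [0.6063, 0.1507, 0.1461]
tcp_rot: [0.744, 0.669, -0.0, -0.0]
force: [-0.3, 0.5, -1.4]
gripper_width: 0.0224
```

>>> drive_tool(
  series=[
    [[0, 0, 0.2, 0, 0, 0], [0, 0, 0.2, 0, 0, 0], [0, 0, 0.2, 0, 0, 0], [0, 0, 0, 0, 0, 0]],
  ],
)

```text
t: 22.45
position: [0.6062, 0.1503, 0.14]
tcp_rot: [0.744, 0.669, -0.0, 0.0]
force: [-0.2, -1.2, -2.4]
gripper_width: 0.0227
```

>>> drive_tool(
  series=[
    [[0.03, 0, 0.2, 0, 0, 0], [0.03, 0, 0.2, 0, 0, 0], [0.03, 0, 0.2, 0, 0, 0], [0, 0, 0, 0, 0, 0]],
  ],
)

```text
t: 22.85
position: [0.6064, 0.1511, 0.134]
tcp_rot: [0.744, 0.669, -0.0, 0.0]
force: [0.5, -3.3, -2.2]
gripper_width: 0.0227
```

>>> drive_tool(
  series=[
    [[0, 0, 0.2, 0, 0, 0], [0, 0, 0.2, 0, 0, 0], [0, 0, 0, 0, 0, 0]],
  ],
)

```text
t: 23.15
position: [0.6067, 0.1515, 0.1303]
tcp_rot: [0.744, 0.669, 0.0, 0.0]
force: [0.6, -2.4, 2.0]
gripper_width: 0.0226
```

>>> drive_tool(
  series=[
    [[0.03, 0, 0.2, 0, 0, 0], [0.03, 0, 0.2, 0, 0, 0], [0, 0, 0, 0, 0, 0]],
  ],
)

```text
t: 23.45
position: [0.6069, 0.1521, 0.1266]
tcp_rot: [0.744, 0.669, 0.0, 0.0]
force: [-0.2, -3.3, 5.0]
gripper_width: 0.0225
```

```bash
cat > j.py <<'E'
from h import *
c=np.array([.601,.099]);ex=np.array([.9945,-.1045]);ey=np.array([.1045,.9945])
import sys
for n in ('wrist','scene','side'):
    im,d,K,T=snap(n,f'{n}_{sys.argv[1]}.png');Q=cloud(d,K,T)
    L=np.stack([(Q[...,:2]-c)@ex,(Q[...,:2]-c)@ey,Q[...,2]],-1)
    for t,x0,y0,y1,z0,z1 in(('jawtop',.053,.05,.085,.076,.086),('wall',.075,.085,.115,.055,.066)):
        m=(abs(L[...,0])<x0)&(L[...,1]>y0)&(L[...,1]<y1)&(L[...,2]>z0)&(L[...,2]<z1);p=L[m]
        H=cv2.cvtColor(im,cv2.COLOR_RGB2HSV)[m]; p=p[H[:,1]<100]
        if len(p)>5: print(n,t,len(p),'p2/50/98 y',np.percentile(p[:,1],[2,50,98]).round(4))
o=get_obs();print(o['t'],o['position'].round(4),np.round(o['force'],1))
E
python3 j.py a
```

```text
wrist jawtop 4370 p2/50/98 y [0.0683 0.0724 0.0761]
wrist wall 8661 p2/50/98 y [0.0924 0.0993 0.1056]
scene jawtop 29 p2/50/98 y [0.0663 0.073  0.0745]
scene wall 286 p2/50/98 y [0.0903 0.0972 0.1053]
side jawtop 106 p2/50/98 y [0.0689 0.0731 0.0799]
side wall 179 p2/50/98 y [0.0943 0.1031 0.1099]
23.6 [0.6069 0.1521 0.1266] [ 0.4 -3.6  4.2]
```

```bash
python3 - <<'E'
from h import *
c=np.array([.601,.099]);ex=np.array([.9945,-.1045]);ey=np.array([.1045,.9945])
def rd(n): 
    f=np.load(n); return [f[k] for k in('im','d','K','T')]
w4=rd('w4.npz');s0=rd('scene0.npz')
for t,(im,d,K,T) in(('w4',w4),('scene0',s0)):
    Q=cloud(d,K,T);L=np.stack([(Q[...,:2]-c)@ex,(Q[...,:2]-c)@ey,Q[...,2]],-1)
    m=(abs(L[...,0])<.053)&(L[...,1]>.05)&(L[...,1]<.085)&(L[...,2]>.076)&(L[...,2]<.086);p=L[m];p=p[cv2.cvtColor(im,cv2.COLOR_RGB2HSV)[m][:,1]<100];print(t,len(p),np.percentile(p[:,1],[2,50,98]).round(4),np.percentile(p[:,2],[50,98]).round(4))
    m=(abs(L[...,0])<.075)&(abs(L[...,1]-.1)<.015)&(abs(L[...,2]-.0605)<.0055);print(np.percentile(L[m][:,1],[2,50,98]).round(4))
a=cv2.imread('pics/wrist_a.png');cv2.imwrite('pics/wa.png',a)
E
```

```text
w4 1708 [0.0629 0.0669 0.0715] [0.0809 0.0828]
[0.0918 0.0982 0.1053]
scene0 129 [0.0607 0.0652 0.0698] [0.0825 0.0858]
[0.0902 0.0971 0.104 ]
```

View pics/wa.png

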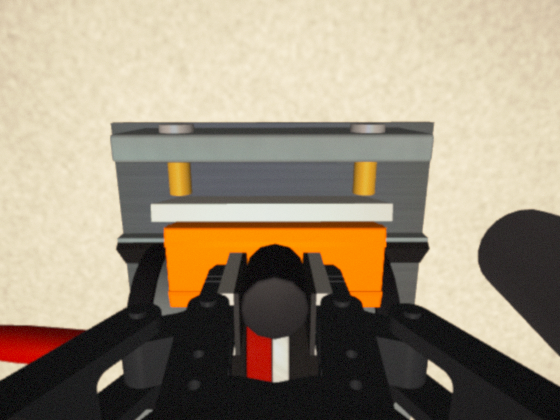

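The wedge is upright in the gap at px (275,260), and the jaw plate at (272,210) has moved back about 4.4 mm. I'll press a little more and then release.

>>> drive_tool(
  series=[
    [[-0.05, 0, 0.1, 0, 0, 0], [0, 0, 0.05, 0, 0, 0], [0, 0, 0, 0, 0, 0], [0, 0, 0, 0, 0, 0]],
  ],
)

```text
t: 24.0
position: [0.607, 0.1521, 0.1257]
tcp_rot: [0.744, 0.669, 0.001, 0.0]
force: [-1.3, -2.3, 9.8]
gripper_width: 0.0223
```

>>> drive_tool(
  series=[
    [[0, 0, 0, 0, 0, 0], [0, 0, 0, 0, 0, 0], [0, 0, 0, 0, 0, 0], [0, 0, 0, 0, 0, 0], [0, 0, -1, 0, 0, 0], [0, 0, -3, 0, 0, 0], [0, 0, -4, 0, 0, 0], [0, 0, -4, 0, 0, 0]],
  ],
  fingers=5.5,
)

```text
t: 24.8
position: [0.6061, 0.1515, 0.2466]
tcp_rot: [0.744, 0.669, -0.0, -0.0]
force: [-0.1, 0.2, -0.3]
gripper_width: 0.055
```

>>> drive_tool(
  series=[
    [[-2, 0, 0, 0, 0, 0], [-3, 0, 0, 0, 0, 0], [-3, 0, 0, 0, 0, 0], [-1, 0, 0, 0, 0, 0], [0, 0, 0, 0, 0, 0], [0, 0, 0, 0, 0, 0]],
  ],
)

```text
t: 25.4
position: [0.5971, 0.0634, 0.2451]
tcp_rot: [0.743, 0.669, 0.0, -0.0]
force: [0.2, 0.3, -0.8]
gripper_width: 0.0553
```

```bash
python3 j.py b && python3 - <<'E'
from h import *
c=np.array([.601,.099]);ex=np.array([.9945,-.1045]);ey=np.array([.1045,.9945])
im,d,K,T=snap('wrist');Q=cloud(d,K,T);L=np.stack([(Q[...,:2]-c)@ex,(Q[...,:2]-c)@ey,Q[...,2]],-1)
H=cv2.cvtColor(im,cv2.COLOR_RGB2HSV).astype(int)
m=(abs(L[...,0])<.08)&(L[...,1]>.03)&(L[...,1]<.085)&(L[...,2]>.115)&(L[...,2]<.15);p=L[m];print('knob top',len(p),p.mean(0),p[:,2].max())
m=(H[...,0]>4)&(H[...,0]<17)&(H[...,1]>150)&(abs(L[...,0])<.08)&(L[...,2]>.09)&(L[...,2]<.115);p=L[m];print('wedge top',np.median(p,0),cv2.minAreaRect(np.float32(p[:,:2])),np.polyfit(p[:,1],p[:,2],1),np.polyfit(p[:,0],p[:,2],1))
a,b=cv2.imread('pics/wrist_b.png'),cv2.imread('pics/side_b.png')
cv2.imwrite('pics/f.png',cv2.resize(np.hstack([a,b]),(800,300)))
E
```

```text
wrist jawtop 460 p2/50/98 y [0.0679 0.0754 0.0762]
wrist wall 3971 p2/50/98 y [0.0917 0.0975 0.1036]
scene jawtop 32 p2/50/98 y [0.0674 0.0735 0.0749]
scene wall 285 p2/50/98 y [0.0902 0.0968 0.1042]
side jawtop 115 p2/50/98 y [0.0689 0.0739 0.0813]
side wall 181 p2/50/98 y [0.0953 0.103  0.1104]
25.55 [0.597  0.0639 0.2447] [-0.1  0.2  0.4]
knob top 1414 [9.36766150e-05 5.37334398e-02 1.33149624e-01] 0.13575141288135317
wedge top [0.0112857  0.06467615 0.10155724] ((0.00020612776279449463, 0.030093776062130928), (0.09025243669748306, 0.08296990394592285), 0.0809808224439621) [0.0134151  0.10073799] [0.00609676 0.10150289]
```

View pics/f.png

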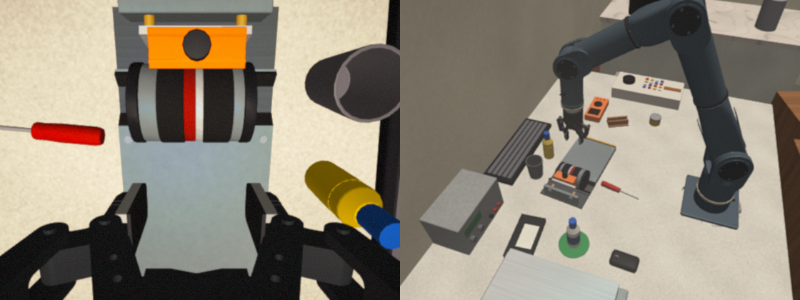

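```bash
python3 -c "
from cell import *
print(sign_off(),get_obs()['t'])"
```

```text
the job is handed in; nothing more can be done
the job is handed in; nothing more can be done
```

The job is done and handed in at about 25.6 s, with the robot clear of everything.

- **Bottle:** I moved it by its cap to about the middle of the green mat. It is standing upright in the last side picture.
- **Lens:** I pushed it from behind with two spread fingers at about 50 mm/s, turning it square to the cradle on the way. It dropped into the groove, with its top 13 mm lower as it should be, and its axis within about 1 mm of the groove's middle plane.
- **Wedge:** I set it upright in the gap and pressed it down with about 11 N. After release it stayed in place and level, with the knob about 15 mm below the first-touch height.
- **Jaw:** It has moved back about 4.5 to 5 mm. The wrist camera gives about 4.7 mm, and the knob depth suggests just over 5 mm. That is clearly tight, but at the upper end of the good range.

The scene camera's rest view of the jaw plate was partly blocked, so its median suggests a larger travel (about 8 mm). I trusted the wrist views, where the jaw was in clear sight. I touched none of the other things on the bench.

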